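Load the spacers and hold the board out over the stand's edge

ROBOT

A 6-joint arm with a two-finger parallel gripper is mounted at the origin on the work surface. World frame = base frame: x ahead of the robot, y to its left, z up, the work surface at z = 0. Lengths are in m, angles in rad, forces in N, time in s.
With the tool pointing down it reaches from about 0.3 to 0.775 m from the base axis. Payload 14.6 kg.
Tool frame: the origin (TCP) lies at the centre of the arm's flange, where the gripper is bolted on; the fingertips stand 199 mm ahead of it and the grasp point (between the pads) lies 180 mm ahead of it; z points along the fingers, y is the line along which they close (so a half turn about z gives the same grasp; the last joint's range is limited). The gripper opens to 94 mm and grips with 3 to 60 N. Pads are 16 mm wide; open, the fingers measure 119 mm over their backs; the gripper's body (75 mm by 177 mm) begins 78 mm behind the grasp point.
Start: joints at [1.039, 0.3, 1.521, -0, 1.321, -0.067], TCP at [0.247, 0.492, 0.405] pointing down, gripper open.
Joint ranges: [-3.03, 3.03], [-0.79, 2.21], [0.23, 2.52], [-1.04, 4.18], [0, 3.07], [-2.55, 2.55]. Speed limits (rad/s): [2.22, 2.22, 2.57, 3.14, 3.14, 3.14].

INTERFACE

Orientations are given as [roll, pitch, yaw] about the fixed x, y, z axes, in that order (R = Rz(yaw) Ry(pitch) Rx(roll)).
In Python, from station import ctrl gives the robot as it stands. The module is installed in compiled form; this text tells all that it offers.
- The arm moves only by the tool servo_tool, never from a script. Its argument "motion" is a list of rows, each a list of 5 numbers: the closure, from 0 (fully open) to 1 (shut), then the shift along the world's x, y, z in cm, then the turn about the world's z in degrees. A call has 1 to 20 rows; each row is the pose to reach, as a shift and turn from the pose commanded when the call began; what a row does not reach only later rows make up. A row lasts 1/8 s, in which the tool goes at most 62.5 mm and 10.7 degrees, less where a joint would pass 70% of its speed; a pose out of reach is approached as far as the arm can. A call with a gripper value outside its range is refused whole. The fingers move at their own pace and stop on an object; "squeeze" is the grip in N (left out, the last holds). Time passes only in rows, so rows that repeat a pose let the fingers close. It gives the time, the measured TCP pose, the force, the opening and the grip force at its end, in the units of the state.
- ctrl.get_obs(): the state, without advancing time (a new reading comes with each control period).
- ctrl.camera(name): name is "side" or "top"; returns a dict with "image" (420x560x3 uint8, red, green, blue), "fx", "fy", "cx", "cy" (pixels), "camera_from_world" (4x4, takes a point from world to camera coordinates). Camera axes: x right, y up, looking along -z (the intrinsics and any distortion apply to the point x, -y, -z); pixel columns grow to the right and rows downward; lengths in m; the calibration is good to about 2 mm. A picture is of the moment at which its call begins. There is no depth.
- ctrl.hand_in(): hands the job in; it is judged then, once.
The state is a dict: "time_s": time; "qpos": joint angles; "joint_vel": joint speeds; "tau": joint torques, N m; "ee_pos": TCP position; "eef_rot": TCP orientation; "force": force on the tool from outside, world axes, zero at the start; "moment": the same for the moment, N m; "grip_width": finger opening in m; "grip_force": force on a finger pad.
Only numpy, scipy, OpenCV 4.12 (cv2) and the standard library are available. Lean on these libraries where they do the work, as an engineer would, in place of code of your own. Each camera call takes 0.05 s, during which the arm holds its last target. There are 200 camera calls.

TASK

Stand the two tall brass spacers in the two round pockets of the plywood board that lies on the aluminium stand, and only then, to bring the pockets clear of the stand for screws from below, slide the board outwards along the stand's top (never lifting it off, never letting it tip) until the dark line across it lies right above the stand's edge and parallel to it. At that overhang the board tips by itself, so the program finishes while the gripper is still holding the board itself (its grip block is there for this), level and still, spacers standing in their pockets. Leave everything else on the table where it is.

Things in the scene. Friction and masses are not known exactly. Their poses are not given: they have to be found in the camera images.
- stand: Low stand of aluminium profile with a flat black acrylic top, fixed to the table. 220 mm along its x, 280 mm along its y, 80 mm high. Origin: centre of its footprint on the table. Its +y axis is the outward direction; its turn about the vertical varies.
- stand_edge (a point): Middle of the stand's outward (+y) top edge, at the height of its top face, 140 mm from the stand's centre along the stand's y; same axes as the stand. The edge runs along x, 220 mm long.
- board: Loose plywood board lying on the stand's top, 150 mm along its x, 280 mm along its y, 15 mm thick, about 0.4 kg. Origin: centre of its underside; +y points to its outer end, the end with the pockets; it starts up to 0.12 rad askew to the stand. It slides with ordinary dry friction. At the mark the board with its spacers is past its balance point and tips over the edge if let go.
- board_mark (a point): Middle of the dark 3 mm line drawn across the board's upper face (parallel to the board's x, over its full width, halfway along its length), on the upper face 15 mm above the underside. It starts 100 to 130 mm behind the stand's edge.
- board_grip (a point): Point inside the upright grip block fixed on the board's inner end, 25 mm above the board's upper face, 110 mm from the board's middle towards -y. The block is a 30 x 30 mm piece of aluminium profile, sides parallel to the board's, 45 mm tall above the upper face.
- pocket_a (a point): Centre of the mouth of one round blind pocket, level with the board's upper face: 26 mm wide, 10 mm deep, 48 mm to the -x side of the board's middle line, 105 mm from the mark towards the outer end. Axes as the board's.
- pocket_b (a point): The same for the other pocket, 48 mm to the +x side. The pockets are 96 mm apart.
- spacer_a: Upright brass spacer, a round bar 22 mm across and 55 mm tall with a chamfered foot, standing on the table; the two spacers are alike and either fits either pocket. Origin: centre of its foot; z up along it.
- spacer_b: Upright brass spacer, a round bar 22 mm across and 55 mm tall with a chamfered foot, standing on the table; the two spacers are alike and either fits either pocket. Origin: centre of its foot; z up along it.
- collar: Short fat brass shaft collar, 36 mm across, 22 mm tall; too wide for the pockets, not used. Bystander; origin: centre of its underside.
- wheel: Small robot wheel with black tyre lying flat, 65 mm across, 26 mm tall. Bystander; origin: centre of its underside.
- multimeter: Yellow multimeter lying flat, 140 x 72 x 39 mm. Bystander; origin: centre of its underside.
- battery: Blue battery pack lying flat, 105 x 34 x 26 mm. Bystander; origin: centre of its underside.
- can: Plain drink can, 66 mm across, 120 mm tall. Bystander; origin: centre of its underside.
- bottle: Clear water bottle, 64 mm across, 200 mm tall. Bystander; origin: centre of its underside.
- driver: Screwdriver lying on the table. Bystander; origin: centre of its underside.
- motor: Small yellow gear motor lying flat, about 80 x 30 x 30 mm. Bystander; origin: centre of its underside.
There are look-alikes about, which are no part of the job. What is shaped like the spacer_a but blue is not meant.

How it is judged:
On the way:
1. both spacers stand in the pockets, let go, while the line is still well back (over 60 mm) from the stand's edge ((((horizontal distance between spacer_a and pocket_a below 0.007 m and z of spacer_a in the frame of pocket_a below -0.006 m and angle between spacer_a's own z axis and vertical below 0.15 rad) and (horizontal distance between spacer_b and pocket_b below 0.007 m and z of spacer_b in the frame of pocket_b below -0.006 m and angle between spacer_b's own z axis and vertical below 0.15 rad)) or ((horizontal distance between spacer_a and pocket_b below 0.007 m and z of spacer_a in the frame of pocket_b below -0.006 m and angle between spacer_a's own z axis and vertical below 0.15 rad) and (horizontal distance between spacer_b and pocket_a below 0.007 m and z of spacer_b in the frame of pocket_a below -0.006 m and angle between spacer_b's own z axis and vertical below 0.15 rad))) and contact force between the fingers and spacer_a below 0.1 N and contact force between the fingers and spacer_b below 0.1 N and y of board_mark in the frame of stand_edge below -0.06 m), for 0.2 s.
At the end, for the whole second after the job is handed in: Still held: a spacer upright in each pocket, 6 mm deep or more, untouched; mark within 6 mm of the stand's edge, board within 0.08 rad of the stand's direction, level (0.05 rad), down on the stand (4 mm), bearing on it, at rest, fingers in contact (0.5 N) ((((horizontal distance between spacer_a and pocket_a below 0.007 m and z of spacer_a in the frame of pocket_a below -0.006 m and angle between spacer_a's own z axis and vertical below 0.15 rad) and (horizontal distance between spacer_b and pocket_b below 0.007 m and z of spacer_b in the frame of pocket_b below -0.006 m and angle between spacer_b's own z axis and vertical below 0.15 rad)) or ((horizontal distance between spacer_a and pocket_b below 0.007 m and z of spacer_a in the frame of pocket_b below -0.006 m and angle between spacer_a's own z axis and vertical below 0.15 rad) and (horizontal distance between spacer_b and pocket_a below 0.007 m and z of spacer_b in the frame of pocket_a below -0.006 m and angle between spacer_b's own z axis and vertical below 0.15 rad))) and contact force between the fingers and spacer_a below 0.1 N and contact force between the fingers and spacer_b below 0.1 N and y of board_mark in the frame of stand_edge between -0.006 and 0.006 m and angle between the y axis of board and the y axis of stand, either way round below 0.08 rad and angle between board's own z axis and vertical below 0.05 rad and z of board in the frame of stand_edge between -0.004 and 0.004 m and contact force between the fingers and board above 0.5 N and contact force between board and stand above 0.3 N and linear speed of board below 0.02 m/s and angular speed of board below 0.1 rad/s); the arm keeps its last pose, push and grip.
It fails at once if the board is lifted off the stand (over 12 mm) (z of board in the frame of stand_edge above 0.012 m).
It fails at once if the board tips (over 0.15 rad) (angle between board's own z axis and vertical above 0.15 rad).
It fails at once if a bystander is moved over 30 mm (distance of any of collar, wheel, multimeter, battery, can, bottle, driver, motor from where it was at the start of the episode above 0.03 m).
It also fails if it takes over 72 s, if anything falls off the work surface, if the arm or the gripper's body presses on something with over 40 N, if the wrist force passes 120 N, or if a joint passes its speed limit or range.

## Working session

There is one attempt and no reset: what is moved stays moved. The work goes in short steps, Python scripts to look and compute and a tool call to move; the robot and the scene stay as the last step left them, time stands still between calls to the robot, and variables do not carry over. Pictures are saved under pics/ and viewed, at most 10 in all, crops included, and the job is handed in when it is done.

Besides the shell and the picture viewer there is one more tool, called after "Request:" as a command line: name --pt "numbers of a row" for each row, then --argument value for the rest. servo_tool: Moves the arm, as the interface text tells. Its arguments: {"type":"object","properties":{"motion":{"type":"array","items":{"type":"array","items":{"type":"number"}}},"squeeze":{"type":"number"}},"required":["motion"]}

```bash
mkdir -p pics; cat > h.py <<'E'
import numpy as np, cv2
from station import ctrl
def shot(name,fn=None):
    c=ctrl.camera(name)
    if fn: cv2.imwrite('pics/'+fn,c['image'][:,:,::-1])
    return c
def ray(c,u,v):
    T=np.array(c['camera_from_world']);R=T[:3,:3];t=T[:3,3]
    d=R.T@np.array([(u-c['cx'])/c['fx'],-(v-c['cy'])/c['fy'],-1.]);return -R.T@t,d
def onplane(c,u,v,z):
    o,d=ray(c,u,v);return o+d*(z-o[2])/d[2]
def proj(c,p):
    T=np.array(c['camera_from_world']);q=T[:3,:3]@np.array(p)+T[:3,3]
    return c['cx']+c['fx']*q[0]/-q[2], c['cy']-c['fy']*q[1]/-q[2]
E
python3 - <<'E'
from h import *
for n in('top','side'):
    c=shot(n,n+'0.png');print({k:v for k,v in c.items() if k!='image'})
o=ctrl.get_obs();print(o)
E
```

```text
{'fx': 398.9182599130496, 'fy': 398.9182599130496, 'cx': 271.8883271828235, 'cy': 218.74088164022763, 'camera_from_world': array([[-0.0058515 , -0.99983412, -0.01724824,  0.03836183],
       [ 0.98701144, -0.00854392,  0.16042261, -0.59871183],
       [-0.16054337, -0.0160855 ,  0.98689771, -0.95726072],
       [ 0.        ,  0.        ,  0.        ,  1.        ]])}
{'fx': 459.99183497068583, 'fy': 459.99183497068583, 'cx': 285.7350522750552, 'cy': 207.07312854603364, 'camera_from_world': array([[ 0.77503766, -0.63189536, -0.00498863, -0.43725054],
       [ 0.41566319,  0.5038448 ,  0.75720838, -0.32964525],
       [-0.47596296, -0.5889386 ,  0.65315434, -0.83283109],
       [ 0.        ,  0.        ,  0.        ,  1.        ]])}
{'time_s': 0.1, 'qpos': array([ 1.03937549e+00,  3.00373144e-01,  1.52152306e+00,  8.41296318e-07,
        1.32069517e+00, -6.66204079e-02]), 'joint_vel': array([ 0.0013872 , -0.00125023, -0.00106593, -0.0018448 ,  0.00254004,
       -0.00059404]), 'tau': array([ 9.45560205e-04, -5.32639146e+01, -3.53283513e+01,  7.09014013e-02,
        2.35521037e-02, -9.77606578e-05]), 'ee_pos': array([0.24652805, 0.49161247, 0.40416451]), 'eef_rot': array([-3.14059620e+00, -6.72990157e-05,  2.67679199e+00]), 'force': array([0.17008151, 0.24232081, 0.00374997]), 'moment': array([ 0.04571974, -0.02157663,  0.02761205]), 'grip_force': 0.0, 'grip_width': 0.09386895982040547}
```

View pics/top0.png

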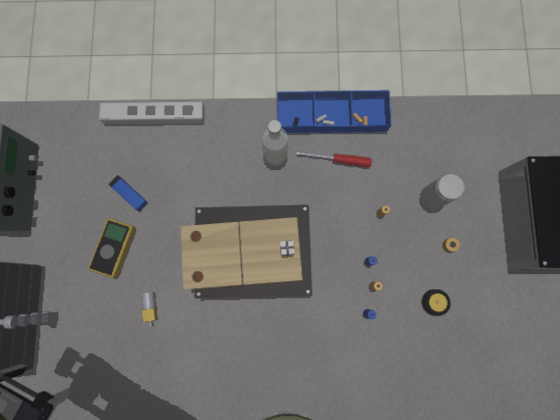

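View pics/side0.png

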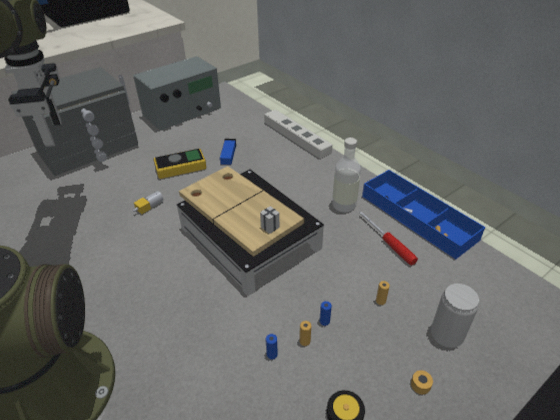

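The top view shows the board with its pockets at about (196,236) and (198,277), the mark at x≈241 and the grip block at (287,248). Upright bars:
- Brass-coloured: (385,210) and (377,286)
- Blue: (372,261) and (370,314), which are the look-alikes
- Short and fat at (452,245): the collar

The two brass ones fit the description. Next I'll measure and confirm them in a crop.

```bash
cat > m.py <<'E'
from h import *
def brass(c):
    h=cv2.cvtColor(c['image'],cv2.COLOR_RGB2HSV);m=cv2.inRange(h,(8,110,90),(22,255,255))
    n,l,s,ce=cv2.connectedComponentsWithStats(m);return [(s[i],ce[i]) for i in range(1,n) if s[i,4]>25]
E
python3 - <<'E'
from m import *
np.set_printoptions(precision=4,suppress=True)
t=shot('top');s=shot('side')
for n,c in(('t',t),('s',s)):
    for st,ce in brass(c): print(n,st,ce,onplane(c,*ce,.0275)[:2])
im=t['image'];g=cv2.cvtColor(im,cv2.COLOR_RGB2HSV)
wood=cv2.inRange(g,(10,60,110),(30,200,255));wood[:, :150]=0;wood[:,330:]=0;wood[:190]=0;wood[310:]=0
wood=cv2.morphologyEx(wood,cv2.MORPH_CLOSE,np.ones((5,5)))
k=max(cv2.findContours(wood,0,2)[0],key=cv2.contourArea)
r=cv2.minAreaRect(k)
P=[onplane(t,*p,.095) for p in cv2.boxPoints(r)];print('board',np.array(P)[:,:2],[np.linalg.norm(P[i]-P[i-1]) for i in range(4)])
# pockets: dark reddish inside board poly
roi=np.zeros(wood.shape,np.uint8);cv2.fillConvexPoly(roi,cv2.boxPoints(r).astype(int),255);roi=cv2.erode(roi,np.ones((5,5)))
dk=cv2.inRange(g[:,:,2],0,115)&roi
n,l,st,ce=cv2.connectedComponentsWithStats(dk)
for i in range(1,n):
    if st[i,4]>15: print('dark',st[i],ce[i],onplane(t,*ce[i],.095)[:2])
bl=cv2.inRange(im.max(2),0,48);bl[:, :180]=0;bl[:,325:]=0;bl[:195]=0;bl[310:]=0
n,l,st,ce=cv2.connectedComponentsWithStats(bl|roi);i=1+st[1:,4].argmax();print(st[i])
cv2.imwrite('pics/blk.png',np.hstack([cv2.resize(im[190:315,150:330,::-1],None,fx=3,fy=3,interpolation=2),]))
a=cv2.resize(im[190:330,340:480,::-1],None,fx=4,fy=4,interpolation=2)
cv2.imwrite('pics/sp.png',a)
E
```

```text
t [354 114   8   8  26] [357.5385 117.9231] [ 0.8737 -0.1964]
t [381 206   8   8  34] [384.5588 209.5588] [ 0.6238 -0.2556]
t [192 232   9   9  47] [196.2553 236.1702] [0.5588 0.2287]
t [445 238  14  14 110] [451.2818 244.4   ] [ 0.5327 -0.419 ]
t [194 272   9  10  57] [198.193  276.2982] [0.4568 0.2213]
t [374 283   8   7  38] [377.2368 285.9737] [ 0.4302 -0.2276]
s [376 281  13  24 198] [382.1869 292.6061] [ 0.6187 -0.2521]
s [300 321  11  25 215] [305.0558 333.093 ] [ 0.4297 -0.2241]
s [412 371  21  23 312] [421.7244 382.3365] [ 0.5223 -0.4305]
s [343 404   6   6  30] [345.6333 406.3667] [ 0.3882 -0.3763]
board [[ 0.576   0.2574]
 [ 0.5958 -0.0276]
 [ 0.4462 -0.0366]
 [ 0.4267  0.2412]] [np.float64(0.15016556147407506), np.float64(0.28566497945346003), np.float64(0.14984488587537123), np.float64(0.2784584973844974)]
dark [239 227   3  28  32] [239.5312 240.9688] [0.5384 0.1108]
dark [191 231  10  11  90] [195.4222 235.8778] [0.5514 0.2167]
dark [281 241  13  17  81] [286.8025 250.8148] [ 0.5141 -0.0017]
dark [192 271  11  11  92] [197.1413 276.1196] [0.456  0.2102]
[ 180  218  121   69 6949]
```

View pics/sp.png

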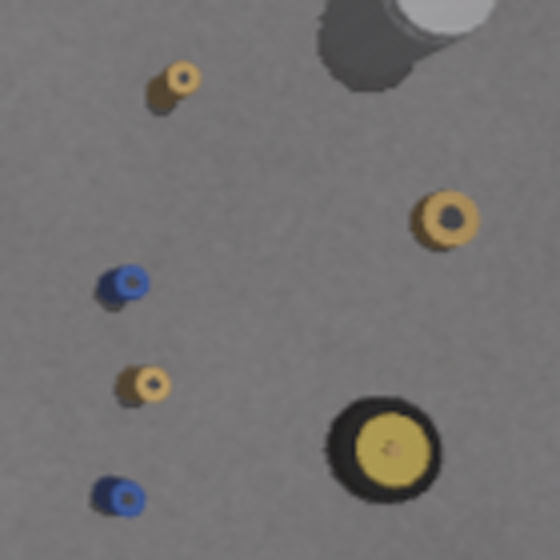

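View pics/blk.png

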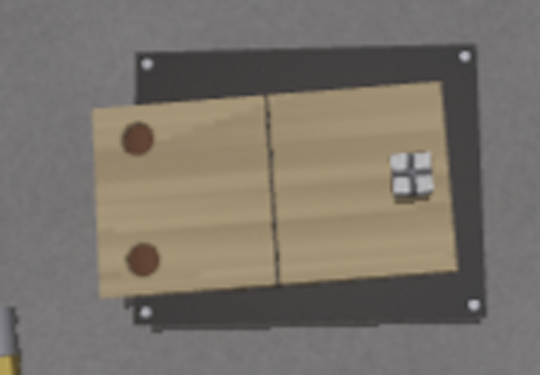

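The crop confirms that the two slim brass bars at (385.7,209) and (378,286) are the spacers, with the blue look-alikes beside the near one and the collar fat. The board crop shows the stand screws at crop pixels (147,63), (465,56), (146,312) and (473,304).

```bash
python3 - <<'E'
from m import *
np.set_printoptions(precision=4,suppress=True)
t=shot('top');s=shot('side')
for p in((385.7,209.2),(378.2,286.0)): print('sp top',onplane(t,*p,.055)[:2])
S=np.array([onplane(t,150+(a+.5)/3-.5,190+(b+.5)/3-.5,.08)[:2] for a,b in((147,63),(465,56),(146,312),(473,304))])
print(S)
for a,b in((0,1),(2,3)): d=S[a]-S[b];print('y-yaw',np.arctan2(-d[0],d[1]),np.linalg.norm(d))
for a,b in((0,2),(1,3)): d=S[a]-S[b];print('x-yaw',np.arctan2(d[1],d[0]),np.linalg.norm(d))
print('centre',S.mean(0))
# mark line & pockets in side
g=cv2.cvtColor(s['image'],cv2.COLOR_RGB2HSV)
m=cv2.inRange(s['image'][:,:,0],0,130);m[:165]=0;m[200:]=0;m[:,:185]=0;m[:,240:]=0
m&=cv2.inRange(g,(0,60,30),(18,255,130))
n,l,st,ce=cv2.connectedComponentsWithStats(m)
for i in range(1,n):
    if st[i,4]>8: print('side pocket',st[i],ce[i],onplane(s,*ce[i],.095)[:2])
# stand corner checks (side): project top-estimated pocket
print(proj(s,(.5514,.2167,.095)),proj(s,(.456,.2102,.095)))
E
```

```text
sp top [ 0.6197 -0.2511]
sp top [ 0.4303 -0.2232]
[[ 0.6155  0.2134]
 [ 0.619  -0.0469]
 [ 0.4149  0.2094]
 [ 0.4198 -0.0494]]
y-yaw 0.013296486064249298 0.2603418424440059
y-yaw 0.018555612861292637 0.2589251909217961
x-yaw 0.01972513128476931 0.20063615708722457
x-yaw 0.012641985924411977 0.19927033975609681
centre [0.5173 0.0816]
side pocket [223 175  10   5  30] [227.5333 177.2   ] [0.5468 0.2091]
side pocket [192 192   9   4  28] [195.9643 193.6786] [0.4517 0.2027]
(np.float64(227.36664432950073), np.float64(175.10754082554257)) (np.float64(195.88490963931577), np.float64(191.45607630959168))
```

Request:
servo_tool --pt "0.55 18.3 -71.5 0 -63" --pt "0.55 18.3 -71.5 0 -63" --pt "0.55 18.3 -71.5 0 -63" --pt "0.55 18.3 -71.5 0 -63" --pt "0.55 18.3 -71.5 0 -63" --pt "0.55 18.3 -71.5 0 -63" --pt "0.55 18.3 -71.5 0 -63" --pt "0.55 18.3 -71.5 0 -63" --pt "0.55 18.3 -71.5 0 -63" --pt "0.55 18.3 -71.5 0 -63" --pt "0.55 18.3 -71.5 0 -63" --pt "0.55 18.3 -71.5 0 -63" --pt "0.55 18.3 -71.5 0 -63" --pt "0.55 18.3 -71.5 0 -63" --pt "0.55 18.3 -71.5 0 -63" --pt "0.55 18.3 -71.5 0 -63" --pt "0.55 18.3 -71.5 -10 -63" --pt "0.55 18.3 -71.5 -10 -63" --pt "0.55 18.3 -71.5 -10 -63" --squeeze 10

```text
time_s: 2.68
ee_pos: [0.4293, -0.2228, 0.3031]
eef_rot: [-3.138, -0.002, 1.578]
force: [0.7, 0.4, 0.2]
grip_width: 0.0421
grip_force: 0.0
```

Request:
servo_tool --pt "0.55 0 0 -3 0" --pt "0.55 0 0 -6 0" --pt "0.55 0 0 -8.4 0" --pt "0.55 0 0 -8.4 0" --pt "0.9 0 0 -8.4 0" --pt "0.9 0 0 -8.4 0" --pt "0.9 0 0 -8.4 0" --pt "0.9 0 0 -8.4 0" --squeeze 6

```text
time_s: 3.68
ee_pos: [0.4299, -0.2235, 0.2217]
eef_rot: [3.14, 0.001, 1.577]
force: [-0.3, -0.2, 7.8]
grip_width: 0.0219
grip_force: 6.0
```

Request:
servo_tool --pt "0.6 0 0 0 0" --pt "0.6 0 0 0 0" --pt "0.6 0 0 0 30" --pt "0.6 0 0 0 60" --pt "0.6 0 0 0 90" --pt "0.6 0 0 0 90" --pt "0.6 0 0 0 90" --pt "0.6 0 0 0 90" --pt "0.6 0 0 0 90" --pt "0.6 0 0 0 90" --pt "0.9 0 0 0 90" --pt "0.9 0 0 0 90" --pt "0.9 0 0 0 90" --pt "0.9 0 0 0 90" --squeeze 6

```text
time_s: 5.42
ee_pos: [0.4295, -0.2233, 0.2206]
eef_rot: [3.142, -0.0, -3.136]
force: [-0.4, -0.5, -0.2]
grip_width: 0.0219
grip_force: 6.0
```

Request:
servo_tool --pt "0.9 0 0 0 0" --pt "0.9 0 0 4 0" --pt "0.9 0 0 10 0" --pt "0.9 0 0 14 0" --pt "0.9 2.65 43.4 14 0" --pt "0.9 2.65 43.4 14 0" --pt "0.9 2.65 43.4 14 0" --pt "0.9 2.65 43.4 14 0" --pt "0.9 2.65 43.4 14 0" --pt "0.9 2.65 43.4 14 0" --pt "0.9 2.65 43.4 14 0" --pt "0.9 2.65 43.4 14 0" --pt "0.9 2.65 43.4 14 0" --pt "0.9 2.65 43.4 12 0" --pt "0.9 2.65 43.4 10.5 0" --pt "0.9 2.65 43.4 10.5 0" --pt "0.9 2.65 43.4 10.5 0" --squeeze 25

```text
time_s: 7.55
ee_pos: [0.4563, 0.2103, 0.3262]
eef_rot: [3.141, 0.001, -3.136]
force: [-0.0, -0.3, -0.8]
grip_width: 0.0212
grip_force: 25.0
```

```bash
python3 - <<'E'
from m import *
s=shot('side');o=ctrl.get_obs();print(o['ee_pos'],o['eef_rot'],o['grip_width'])
x,y,z=o['ee_pos'];print('foot proj',proj(s,(x,y,z-.22)))
cv2.imwrite('pics/h1.png',cv2.resize(s['image'][120:260,150:330,::-1],None,fx=4,fy=4,interpolation=2))
E
```

```text
[0.45622334 0.21045046 0.32633675] [ 3.14127333e+00  9.66154059e-04 -3.13554742e+00] 0.021088132196745827
foot proj (np.float64(195.2857986536511), np.float64(187.68852825547606))
```

View pics/h1.png

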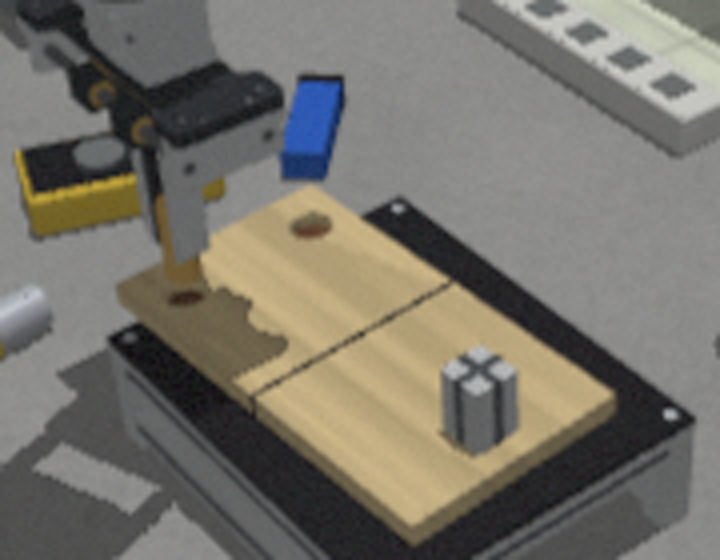

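The side crop shows the held spacer above the near pocket, whose visible lower rim is at about crop (185,306), slightly nearer the camera than predicted. I'll re-measure both pocket mouths more cleanly from red-channel edges.

```bash
python3 - <<'E'
from m import *
t0=cv2.imread('pics/top0.png')[:,:,::-1];s0=cv2.imread('pics/side0.png')[:,:,::-1]
t=shot('top');s=shot('side')
from scipy.optimize import least_squares
est={}
for n,c,im,cs in(('t',t,t0,[(195.6,235.8),(197.3,276.1)]),('s',s,s0,[(227.7,176.5),(196,193)])):
    for k,(u,v) in enumerate(cs):
        x0,y0=int(u)-11,int(v)-9
        r=im[y0:y0+19,x0:x0+23,0].astype(float);w=np.median(r)
        e=np.clip((w-r)/(w-r.min())-.25,0,1)
        r8=cv2.resize(im[y0:y0+19,x0:x0+23,0],None,fx=8,fy=8,interpolation=2)
        m=(r8<(w+r.min())/2).astype(np.uint8);nn,l,st,ce=cv2.connectedComponentsWithStats(m)
        i=min(range(1,nn),key=lambda i:np.linalg.norm(ce[i]-[(u-x0)*8,(v-y0)*8])+1e3*(st[i,4]<300))
        cc=x0+(ce[i][0]+.5)/8-.5,y0+(ce[i][1]+.5)/8-.5;b=st[i]/8
        bc=x0+b[0]+b[2]/2-.5,y0+b[1]+b[3]/2-.5
        est[n,k]=cc;print(n,k,'w',w,r.min(),np.round(cc,2),'bbox c',np.round(bc,2),b[2:4],onplane(c,*cc,.095)[:2],onplane(c,*bc,.095)[:2])
E
```

```text
t 0 w 149.0 80.0 [195.34 235.91] bbox c [195.31 235.75] [10.375 11.   ] [0.55135091 0.21688381] [0.5517479  0.21696158]
t 1 w 155.0 85.0 [197.16 276.19] bbox c [197.   276.19] [11.25  11.125] [0.45580708 0.21019933] [0.45581535 0.21056903]
s 0 w 166.0 83.0 [227.27 176.17] bbox c [227.12 176.  ] [10.25  6.25] [0.54871583 0.21313385] [0.54884389 0.21395911]
s 1 w 177.0 29.0 [195.68 193.04] bbox c [195.81 193.12] [9.625 4.25 ] [0.45248045 0.2052345 ] [0.45255252 0.20474741]
```

Request:
servo_tool --pt "0.9 -0.14 -0.13 0 0" --pt "0.9 -0.14 -0.13 -0.6 0" --pt "0.9 -0.14 -0.13 -1.0 0" --pt "0.9 -0.14 -0.13 -1.2 0" --pt "0.9 -0.14 -0.13 -1.4 0" --pt "0.9 -0.14 -0.13 -1.4 0"

```text
time_s: 8.45
ee_pos: [0.4546, 0.2093, 0.3115]
eef_rot: [-3.142, -0.0, -3.135]
force: [-0.5, -0.5, -0.7]
grip_width: 0.0214
grip_force: 25.0
```

Request:
servo_tool --pt "0.9 0 0 -0.3 0" --pt "0.9 0 0 -0.5 0" --pt "0.9 0 0 -0.5 0"

```text
time_s: 8.82
ee_pos: [0.4546, 0.2093, 0.3065]
eef_rot: [-3.141, -0.0, -3.135]
force: [0.4, 0.1, -1.1]
grip_width: 0.0213
grip_force: 25.0
```

Request:
servo_tool --pt "0.6 0 0 0 0" --pt "0.6 0 0 0 0" --pt "0.6 0 0 0 0" --pt "0.6 0 0 2 0" --pt "0.6 0 0 6 0" --pt "0.6 0 0 12 0" --pt "0.55 16.45 -46.1 12 -30" --pt "0.55 16.45 -46.1 12 -30" --pt "0.55 16.45 -46.1 12 -30" --pt "0.55 16.45 -46.1 12 -30" --pt "0.55 16.45 -46.1 12 -30" --pt "0.55 16.45 -46.1 12 -30" --pt "0.55 16.45 -46.1 12 -30" --pt "0.55 16.45 -46.1 12 -30" --pt "0.55 16.45 -46.1 12 -30" --pt "0.55 16.45 -46.1 12 -30" --pt "0.55 16.45 -46.1 6 -30" --pt "0.55 16.45 -46.1 1 -30" --pt "0.55 16.45 -46.1 1 -30" --squeeze 6

```text
time_s: 11.2
ee_pos: [0.6188, -0.2502, 0.3139]
eef_rot: [-3.141, -0.006, 2.626]
force: [0.6, 0.3, 0.0]
grip_width: 0.0421
grip_force: 0.0
```

```bash
python3 - <<'E'
from m import *
s=shot('side');t=shot('top','t2.png')
for st,ce in brass(s): print('s',st,ce,onplane(s,*ce,.0275)[:2],'pocket-h',onplane(s,*ce,.1175)[:2])
a=cv2.resize(s['image'][120:220,150:300,::-1],None,fx=4,fy=4,interpolation=2)
b=cv2.resize(t['image'][190:290,150:300,::-1],None,fx=4,fy=4,interpolation=2)
cv2.imwrite('pics/h2.png',cv2.resize(np.hstack([a,b]),(800,267)))
E
```

```text
s [190 176  11  20 157] [194.96178344 186.02547771] [0.50262383 0.31061589] pocket-h [0.45277383 0.20324816]
s [376 282  13  23 199] [382.08040201 293.00502513] [ 0.61777609 -0.25269677] pocket-h [ 0.55435919 -0.29369666]
s [411 371  22  23 328] [421.25609756 382.44817073] [ 0.52152091 -0.43008619] pocket-h [ 0.46944452 -0.45018657]
s [343 404   6   6  28] [345.5        406.67857143] [ 0.38766499 -0.37658604] pocket-h [ 0.3513591  -0.40298966]
```

View pics/h2.png

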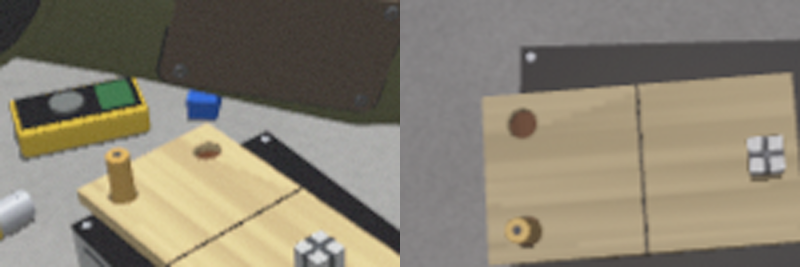

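The spacer stands upright in the near pocket at about (120,175) in the left panel, and the far pocket is free. Next is the second spacer.

Request:
servo_tool --pt "0.55 0 -0.1 -4 0" --pt "0.55 0 -0.1 -8 0" --pt "0.55 0 -0.1 -9.3 0" --pt "0.55 0 -0.1 -9.3 0" --pt "0.9 0 -0.1 -9.3 0" --pt "0.9 0 -0.1 -9.3 0" --pt "0.9 0 -0.1 -9.3 0" --pt "0.6 0 -0.1 -9.3 0" --pt "0.6 0 -0.1 -9.3 0" --pt "0.6 0 -0.1 -9.3 -60" --pt "0.6 0 -0.1 -9.3 -60" --pt "0.6 0 -0.1 -9.3 -60" --pt "0.6 0 -0.1 -9.3 -60" --pt "0.6 0 -0.1 -9.3 -60" --pt "0.6 0 -0.1 -9.3 -60" --pt "0.6 0 -0.1 -9.3 -60" --pt "0.9 0 -0.1 -9.3 -60" --pt "0.9 0 -0.1 -9.3 -60" --pt "0.9 0 -0.1 -9.3 -60" --squeeze 6

```text
time_s: 13.68
ee_pos: [0.6191, -0.2526, 0.2236]
eef_rot: [-3.142, 0.0, 1.578]
force: [0.3, -0.5, -0.4]
grip_width: 0.0214
grip_force: 6.0
```

Request:
servo_tool --pt "0.9 0 0 0 0" --pt "0.9 0 0 5 0" --pt "0.9 0 0 11 0" --pt "0.9 0 0 17 0" --pt "0.9 -6.8 46.9 17 0" --pt "0.9 -6.8 46.9 17 0" --pt "0.9 -6.8 46.9 17 0" --pt "0.9 -6.8 46.9 17 0" --pt "0.9 -6.8 46.9 17 0" --pt "0.9 -6.8 46.9 17 0" --pt "0.9 -6.8 46.9 17 0" --pt "0.9 -6.8 46.9 17 0" --pt "0.9 -6.8 46.9 17 0" --pt "0.9 -6.8 46.9 17 0" --pt "0.9 -6.8 46.9 14 0" --pt "0.9 -6.8 46.9 11 0" --pt "0.9 -6.8 46.9 10.2 0" --pt "0.9 -6.8 46.9 10.2 0" --squeeze 25

```text
time_s: 15.92
ee_pos: [0.5515, 0.2157, 0.3261]
eef_rot: [3.142, 0.0, 1.576]
force: [-0.0, -0.6, -0.9]
grip_width: 0.0214
grip_force: 25.0
```

Request:
servo_tool --pt "0.9 0 0 -0.4 0" --pt "0.9 0 0 -0.8 0" --pt "0.9 0 0 -1.0 0" --pt "0.9 0 0 -1.2 0" --pt "0.9 0 0 -1.2 0"

```text
time_s: 16.55
ee_pos: [0.5511, 0.2164, 0.3135]
eef_rot: [-3.141, 0.0, 1.577]
force: [0.0, 0.0, -0.8]
grip_width: 0.021
grip_force: 25.0
```

Request:
servo_tool --pt "0.9 0 0 -0.3 0" --pt "0.9 0 0 -0.4 0" --pt "0.9 0 0 -0.4 0" --pt "0.6 0 0 -0.4 0" --pt "0.6 0 0 -0.4 0" --pt "0.6 0 0 -0.4 0" --pt "0.6 0 0 3 0" --pt "0.6 0 0 8 0" --pt "0.5 0 0 11 0" --pt "0.4 -3.3 -21.7 11 93.5" --pt "0.4 -3.3 -21.7 11 93.5" --pt "0.4 -3.3 -21.7 11 93.5" --pt "0.4 -3.3 -21.7 11 93.5" --pt "0.4 -3.3 -21.7 11 93.5" --pt "0.4 -3.3 -21.7 11 93.5" --pt "0.4 -3.3 -21.7 11 93.5" --pt "0.4 -3.3 -21.7 11 93.5" --pt "0.4 -3.3 -21.7 11 93.5" --pt "0.4 -3.3 -21.7 11 93.5" --pt "0.4 -3.3 -21.7 11 93.5" --squeeze 6

```text
time_s: 19.05
ee_pos: [0.5181, -0.0007, 0.4237]
eef_rot: [-3.142, 0.0, -3.078]
force: [0.3, 1.1, -0.7]
grip_width: 0.0568
grip_force: 0.0
```

```bash
python3 - <<'E'
from m import *
s=shot('side');t=shot('top')
a=cv2.resize(s['image'][120:260,150:330,::-1],(800,622))[:560]
cv2.imwrite('pics/h3.png',cv2.resize(np.hstack([cv2.resize(s['image'][130:270,160:330,::-1],(680,560),interpolation=2),cv2.resize(t['image'][190:310,150:325,::-1],(817,560),interpolation=2)]),(800,300)))
E
```

```text
(no output)
```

View pics/h3.png

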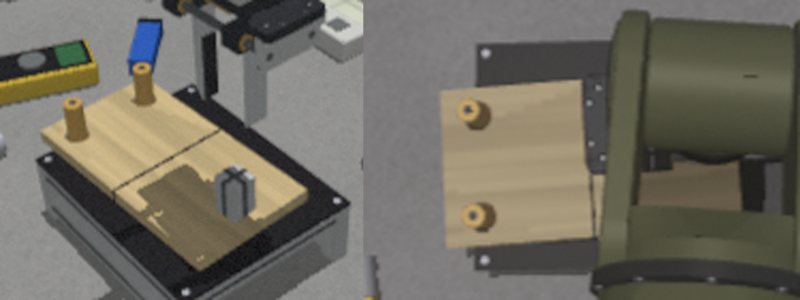

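Both spacers stand in their pockets, and the gripper hovers over the grip block. Now I'll lower and grip.

Request:
servo_tool --pt "0.3 0 0 0 0" --pt "0.3 0 0 -4 0" --pt "0.3 0 0 -8 0" --pt "0.3 0 0 -11 0" --pt "0.3 0 0 -12.2 0" --pt "0.3 0 0 -12.2 0" --pt "0.8 0 0 -12.2 0" --pt "0.8 0 0 -12.2 0" --pt "0.8 0 0 -12.2 0" --pt "0.8 0 0 -12.2 0" --pt "0.8 0 0 -12.2 0" --squeeze 5

```text
time_s: 20.52
ee_pos: [0.5182, -0.0007, 0.3019]
eef_rot: [-3.142, 0.0, -3.074]
force: [-0.7, 0.1, 2.7]
grip_width: 0.0297
grip_force: 5.0
```

Request:
servo_tool --pt "0.8 0 0 0 0" --pt "0.8 0 0 0 0" --pt "0.8 0 0.3 0 0" --pt "0.8 0 0.8 0 -0.3" --pt "0.8 0 1.4 0 -0.6" --pt "0.8 0 2.0 0 -0.9" --pt "0.8 0 2.6 0 -1.2" --pt "0.8 0 3.2 0 -1.5" --pt "0.8 0 3.8 0 -1.8" --pt "0.8 0 4.4 0 -2.1" --pt "0.8 0 5.0 0 -2.4" --pt "0.8 0 5.6 0 -2.7" --pt "0.8 0 6.2 0 -3.0" --pt "0.8 0 6.8 0 -3.0" --pt "0.8 0 7.4 0 -3.0" --pt "0.8 0 7.8 0 -3.0" --pt "0.8 0 8.0 0 -3.0" --pt "0.8 0 8.0 0 -3.0" --pt "0.8 0 8.0 0 -3.0" --squeeze 40

```text
time_s: 22.9
ee_pos: [0.5183, 0.0792, 0.3019]
eef_rot: [-3.141, 0.001, -3.127]
force: [-0.0, -2.9, 5.8]
grip_width: 0.03
grip_force: 40.0
```

```bash
python3 - <<'E'
from m import *
s=shot('side');t=shot('top')
for c,n in((s,'s'),(t,'t')):
    print(n,'screws', [np.round(proj(c,p),1) for p in((.6155,.2134,.08),(.4149,.2094,.08))],'edge',[np.round(proj(c,p),1) for p in((.6251,.2234,.08),(.4052,.2198,.08))])
y=ctrl.get_obs();print(y['ee_pos'])
cv2.imwrite('pics/h4.png',cv2.resize(np.hstack([cv2.resize(s['image'][110:250,140:310,::-1],(680,560),interpolation=2),cv2.resize(t['image'][190:310,120:295,::-1],(817,560),interpolation=2)]),(800,300)))
E
```

```text
s screws [array([249.1, 170.9]), array([182. , 203.4])] edge [array([249.9, 167.8]), array([176.3, 202.9])]
t screws [array([198.7, 210.7]), array([198.4, 293.7])] edge [array([194.7, 206.9]), array([193.9, 297.9])]
[0.51827667 0.07919971 0.30191111]
```

View pics/h4.png

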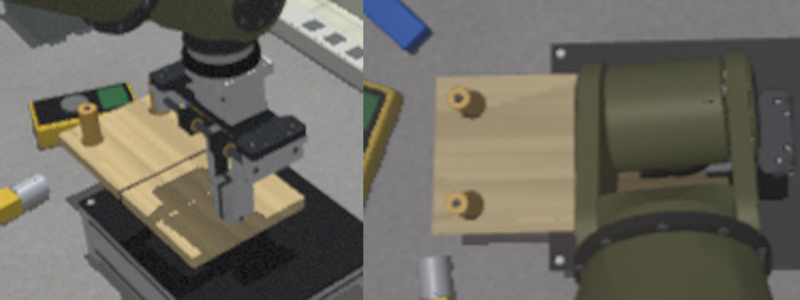

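Both spacers are upright and the board now runs parallel to the stand. About 32 mm remain.

Request:
servo_tool --pt "0.8 0 0.3 0 0" --pt "0.8 0 0.8 0 0" --pt "0.8 0 1.3 0 0" --pt "0.8 0 1.8 0 0" --pt "0.8 0 2.3 0 0" --pt "0.8 0 2.7 0 0" --pt "0.8 0 3.0 0 0" --pt "0.8 0 3.2 0 0" --pt "0.8 0 3.2 0 0" --pt "0.8 0 3.2 0 0" --pt "0.8 0 3.2 0 0" --squeeze 50

```text
time_s: 24.38
ee_pos: [0.5183, 0.1111, 0.3019]
eef_rot: [-3.141, 0.001, -3.127]
force: [-0.0, -4.7, 4.8]
grip_width: 0.0295
grip_force: 50.0
```

```bash
python3 - <<'E'
from m import *
s=shot('side');t=shot('top')
o=ctrl.get_obs();print(o['ee_pos'],o['eef_rot'],o['force'],o['grip_force'])
def P(p): u,v=proj(s,p);return (round((u-165+.5)*5),round((v-130+.5)*5))
im=np.ascontiguousarray(cv2.resize(s['image'][130:240,165:320,::-1],None,fx=5,fy=5,interpolation=2))
cv2.line(im,P((.405,.2198,.08)),P((.44,.2204,.08)),(0,0,255),1)
cv2.imwrite('pics/h5.png',im)
for st,ce in brass(t):
    if ce[0]<200: print('t',st,ce,onplane(t,*ce,.14)[:2])
E
```

```text
[0.51826706 0.11112989 0.30188597] [-3.14116654e+00  6.79018967e-04 -3.12655400e+00] [-0.03531207 -4.44996024  5.00179214] 49.99741494655609
t [140 225  12   9  51] [145.25490196 229.62745098] [0.56134888 0.32298851]
t [114 227  21  50 150] [124.1  252.32] [0.50969029 0.36899192]
t [139 267  15   9  70] [145.42857143 271.05714286] [0.46711268 0.31832128]
```

View pics/h5.png

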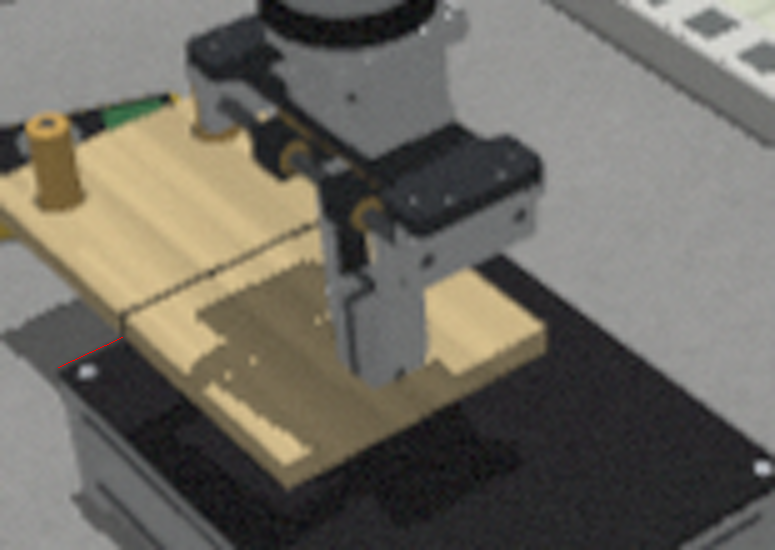

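The mark's end at (122,318) drops straight onto the stand edge at (122,337). The line lies above and parallel to the edge, and both spacers stand. I'm handing in.

```bash
python3 -c "
from station import ctrl
print(ctrl.hand_in())"
```

```text
the job is handed in; nothing more can be done
None
```

I handed the job in at about 24 s of the 72 s limit, verdict not shown: in the last pictures both spacers stand in their pockets, the line lies over and parallel to the stand's edge, and the gripper holds the board's grip block at 50 N.

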